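# Check a curl-setting rod with the bridge height gauge

### The job

Take the thickest of the three wooden curl rods from the rack and lay it in the two vee blocks on the metal measuring plate, centred end to end. Then set the bridge gauge down gently over the middle of the rod, legs standing flat on the plate on either side and the sprung foot squarely on the rod's crest so that it reads the rod's height, and leave it standing there by itself. Leave the other two rods and everything else on the bench where they are.

Things in the scene. Friction and masses are not known exactly. Their poses are not given: they have to be found in the camera images.
- rod_thick: the thickest of three plain wooden curl-setting rods: solid round bar 34 dia x 170 long, 85 to 150 g. Origin at its centre, on its axis; its x axis runs along the rod (it may be rolled by any angle about x).
- rod_medium: the middle wooden rod, 28 dia x 170 long; origin at its centre, x along the rod. Stays in the rack.
- rod_thin: the thinnest wooden rod, 22 dia x 170 long; origin at its centre, x along the rod. Stays in the rack.
- rack: fixed plywood rack, 160 (x) x 215 (y), left or right of the plate; origin at the centre of its underside. Floor 5 thick, three bays at y = -70, 0, 70, rods in any order. A bay is two open vee notches at x = +-62 (14 thick, tops 33 above the table) in which a rod lies along x; between them 110 of the rod is free to grasp.
- plate: fixed aluminium measuring plate, 200 (x) x 160 (y) x 12 thick; origin at the centre of its underside. On it two dark steel vee blocks at x = +-62 (14 thick along x, 48 wide, tops 28 above the plate) hold a rod along the plate's x over its middle; clear gap between the blocks 110.
- plate_mid (a point): centre of the plate's top face, axes as the plate.
- seat (a point): where the thick rod's centre lies when it is seated in both vee blocks: 34 above the plate's top face, over its centre; axes as the plate. The seated rod's crest is then 51 above the plate.
- gauge: loose steel bridge gauge, 340 to 500 g, standing left or right of the plate; origin midway between the legs' undersides, z up. Legs at y = +-42 (40 in x, 12 in y, 76 high, 72 clear between); beam 30 (x) x 96 (y), z 76 to 90; black grip block 20 (x) x 26 (y), z 90 to 135. A sprung foot hangs in the middle; its stem rises out of the grip as it is pushed up. Same after a half turn.
- foot_pad (a point): centre of the flat underside of the gauge's foot, a disc 18 dia, 8 thick; on the gauge's z axis.
- foot (a joint): height (m) of the foot's underside over the legs' undersides: 0 at rest, level with them, up to 0.062 pushed up. A weak spring and its weight press it down (0.7 to 1.5 N), far less than the gauge's weight, so the gauge stands by itself. Legs flat on the plate and foot on the seated thick rod: 0.051.
- jar: bystander, loose: closed white cream jar, 90 dia x 130 high; to be left alone. Origin at the middle of its underside.
- spray: bystander, loose: clear round bottle, 56 dia x 170 high; to be left alone. Origin at the middle of its underside.
- bowl: bystander, loose: empty mixing bowl, 120 dia x 60 high; to be left alone. Origin at the middle of its underside.
- brush: bystander, loose: flat tint brush lying down, 200 long, 42 wide, 20 high; to be left alone. Origin at the middle of its underside.
- comb: bystander, loose: black tail comb lying flat, 200 long, 10 thick; to be left alone. Origin at the middle of its underside, where blade and tail meet.
- vial: bystander, loose: small bottle, 28 dia x 65 high; to be left alone. Origin at the middle of its underside.
- carton: bystander, loose: low carton, 145 x 70 x 45 high; to be left alone. Origin at the middle of its underside.

How it is judged (in metres and radians):
On the way:
1. the thick rod lies in both vee blocks of the plate, let go, with the gauge not yet on it (x of rod_thick in the frame of seat between -0.02 and 0.02 m and y of rod_thick in the frame of seat between -0.004 and 0.004 m and z of rod_thick in the frame of seat between -0.0025 and 0.0025 m and angle between the x axis of rod_thick and the x axis of plate, either way round below 0.06 rad and linear speed of rod_thick below 0.02 m/s and contact force between the fingers and rod_thick below 0.1 N and horizontal distance between gauge and plate_mid above 0.12 m), for 0.2 s.
At the end, for the whole second after the job is handed in: Thick rod seated in both vees: centre within 20 mm along, 4 mm across, 2.5 mm in height, 0.06 rad of the seat. Gauge astride it, legs flat on the plate (within 2 mm, 0.05 rad), foot within 8 mm of the crest line and 36 mm of mid-rod, reading 49 to 53 mm. Both still and let go (x of rod_thick in the frame of seat between -0.02 and 0.02 m and y of rod_thick in the frame of seat between -0.004 and 0.004 m and z of rod_thick in the frame of seat between -0.0025 and 0.0025 m and angle between the x axis of rod_thick and the x axis of plate, either way round below 0.06 rad and angle between gauge's own z axis and vertical below 0.05 rad and z of gauge in the frame of plate_mid between -0.002 and 0.002 m and value of joint foot between 0.049 and 0.053 m and y of foot_pad in the frame of plate_mid between -0.008 and 0.008 m and x of foot_pad in the frame of plate_mid between -0.036 and 0.036 m and linear speed of each of gauge, rod_thick below 0.02 m/s and contact force between the fingers and anything else below 0.1 N); the robot touches nothing.
It fails at once if the gauge is dropped or slammed onto the plate (over 0.4 m/s within 30 mm of it) (horizontal distance between gauge and plate_mid below 0.1 m and z of gauge in the frame of plate_mid below 0.03 m and linear speed of gauge above 0.4 m/s).
It fails at once if another rod is shifted by more than 30 mm (distance of any of rod_medium, rod_thin from where it was at the start of the episode above 0.03 m).
It fails at once if something else on the bench is shifted by more than 30 mm (distance of any of jar, spray, bowl, brush, comb, vial, carton from where it was at the start of the episode above 0.03 m).
It also fails if it takes over 64 s, if anything falls off the work surface, if the arm or the gripper's body presses on something with over 40 N, if the wrist force passes 120 N, or if a joint passes its speed limit or range.

### The arm

A 6-joint arm with a two-finger parallel gripper is mounted at the origin on the work surface. World frame = base frame: x ahead of the robot, y to its left, z up, the work surface at z = 0. Lengths are in m, angles in degrees, forces in N, time in s.
With the tool pointing down it reaches from about 0.4 to 0.825 m from the base axis. Payload 7 kg.
Tool frame: the origin (TCP) lies on the centre line of the jaws, within the pads' length; the fingertips stand 19 mm ahead of it and the grasp point (between the pads) is the TCP (r.tips_ahead is the distance from the TCP to the fingertips, in m); z points along the fingers, y is the line along which they close (so a half turn about z gives the same grasp; the last joint's range is limited). The gripper opens to 88 mm and grips with 3 to 60 N. Pads are 19 mm wide; open, the fingers measure 130 mm over their backs; the gripper's body (78 mm by 193 mm) begins 47 mm behind the grasp point.
Start: joints at [-56.832, 20.546, 0.682, 0, -70.136, -16.507], TCP at [0.194, -0.647, 0.214] pointing down, gripper open.
Joint ranges: [-176.03, 176.03], [-82.01, 121.73], [-58.28, 71.71], [-173.87, 95.51], [-174.79, -0.11], [-173.66, 173.66]. Speed limits (degrees/s): [136.94, 136.94, 172.46, 180, 180, 180].

### API

Orientations are given as [roll, pitch, yaw] about the fixed x, y, z axes, in that order (R = Rz(yaw) Ry(pitch) Rx(roll)).
In Python, from plant import r, viewer, close_job gives the robot as it stands. The module is installed in compiled form; this text tells all that it offers.
- The arm moves only by the tool arm_command, never from a script. Its arguments are lists of equal length, an entry for each row: "travel": the shift along the world's x, y, z scaled (see below), a list of three; "delta_rot": the turn, a rotation vector about the world's x, y, z scaled (see below), a list of three. In form: {"travel": [[dx, dy, dz], ...], "delta_rot": [[rx, ry, rz], ...]}. A call has 1 to 20 rows; each row is the pose to reach, as a shift and turn from the pose commanded when the call began; what a row does not reach only later rows make up. The controller multiplies each number of a shift by 0.5 m and each number of a turn by 90 degrees. A row lasts 1/8 s, in which the tool goes at most 62.5 mm and 10.7 degrees, less where a joint would pass 70% of its speed; a pose out of reach is approached as far as the arm can. A call with a number of a shift or a turn outside -1 to 1 is refused whole. A call with a gripper value outside its range is refused whole. "grip" is the opening, from 0 (shut) to 1 (fully open), set as the call begins (left out, the last holds). The fingers move at their own pace and stop on an object; "newtons" is the grip in N (left out, the last holds). Time passes only in rows, so rows that repeat a pose let the fingers close. It gives the time, the measured TCP pose, the force, the opening and the grip force at its end, in the units of the state.
- r.get_state(): the state, without advancing time (a new reading comes with each control period).
- viewer.capture(name): name is "scene" or "top" or "wrist"; returns a dict with "img" (400x640x3 uint8, red, green, blue), "camera_matrix" (3x3 intrinsics, pixels), "R" (3x3) and "t" (3): a world point X has camera coordinates R X + t; the wrist camera has in their place "mount" (4x4, takes a point from camera to tool coordinates, whose origin is the TCP and whose axes are the flange's). Camera axes: x right, y down, z forward; pixel columns grow to the right and rows downward; lengths in m; the calibration is good to about 2 mm. The wrist camera is an equidistant fisheye: a pixel r from the principal point sees the ray r / f radians off the axis. A picture is of the moment at which its call begins: read the wrist's pose just before it. There is no depth.
- close_job(): hands the job in; it is judged then, once.
The state is a dict: "time_s": time; "joints": joint angles; "qd": joint speeds; "joint_torque": joint torques, N m; "tcp_pos": TCP position; "eef_rot": TCP orientation; "contact_force": force on the tool from outside, world axes, zero at the start; "moment": the same for the moment, N m; "gripper_width": finger opening in m; "gripper_force": force on a finger pad.
Only numpy, scipy, OpenCV 4.12 (cv2) and the standard library are available. Lean on these libraries where they do the work, as an engineer would, in place of code of your own. Each camera call takes 0.05 s, during which the arm holds its last target. There are 200 camera calls.

## Working session

There is one attempt and no reset: what is moved stays moved. The work goes in short steps, Python scripts to look and compute and a tool call to move; the robot and the scene stay as the last step left them, time stands still between calls to the robot, and variables do not carry over. Pictures are saved under pics/ and viewed, at most 10 in all, crops included, and the job is handed in when it is done.

Besides the shell and the picture viewer there is one more tool, called after "Request:" as name(argument=value, ...) on one line, values as JSON. arm_command: Moves the arm, as the interface text tells. Shifts and turns lie within -1 to 1; 1 stands for 0.5 m of shift or 90 degrees of turn. Its arguments: {"type":"object","properties":{"travel":{"type":"array"},"delta_rot":{"type":"array"},"grip":{"type":"number"},"newtons":{"type":"number"}},"required":["travel","delta_rot"]}

```bash
mkdir -p pics
python3 - <<'E'
from plant import r, viewer
import cv2,pickle
s=r.get_state();print(s)
for n in("top","scene"):
    c=viewer.capture(n);pickle.dump(c,open(n+".pkl","wb"))
    cv2.imwrite(f"pics/{n}0.png",c["img"][:,:,::-1]);print(n,c["camera_matrix"],c["R"],c["t"])
E
```

```text
{'time_s': 0.0, 'joints': array([-5.68304793e+01,  2.05910107e+01,  6.32394560e-01, -1.93778059e-02,
       -7.01368558e+01, -1.65087551e+01]), 'qd': array([-0.01683435, -0.01351824, -0.09313618,  0.05008494,  0.0797374 ,
        0.01757659]), 'joint_torque': array([-8.73603381e-05, -5.82721031e+01,  2.93052417e+01,  6.99706078e+00,
        6.96653282e-03, -2.21646551e-04]), 'tcp_pos': array([ 0.19335745, -0.64616158,  0.21301937]), 'eef_rot': array([ 1.79903287e+02, -9.66666127e-03, -1.63345826e+02]), 'contact_force': array([-0.87316037,  0.01556724,  0.13115751]), 'moment': array([0.02051589, 0.02104054, 0.00936617]), 'gripper_force': 0.0, 'gripper_width': 0.08756193681847742}
top [[485.88492365   0.         330.80942384]
 [  0.         485.88492365 209.91945021]
 [  0.           0.           1.        ]] [[ 0.01592213 -0.99982054 -0.01026492]
 [-0.99529704 -0.01486733 -0.09572231]
 [ 0.09555252  0.01174075 -0.99535515]] [0.01941821 0.58197615 1.35385474]
scene [[363.67308436   0.         317.42381266]
 [  0.         363.67308436 208.4566809 ]
 [  0.           0.           1.        ]] [[-0.51875941  0.85488424  0.00784906]
 [ 0.72906694  0.44716871 -0.51817135]
 [-0.44648637 -0.26308377 -0.85524081]] [ 0.29432166 -0.38636297  1.17956885]
```

View pics/top0.png

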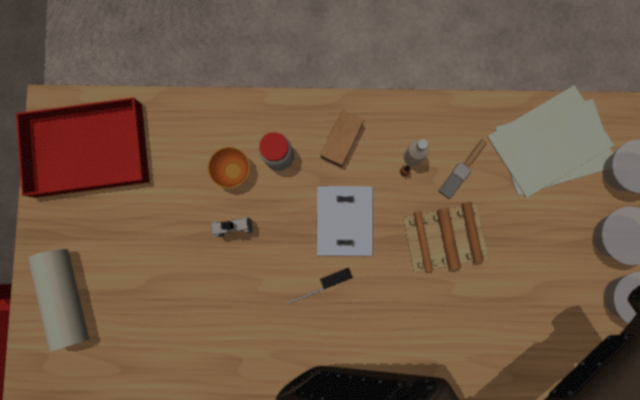

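View pics/scene0.png

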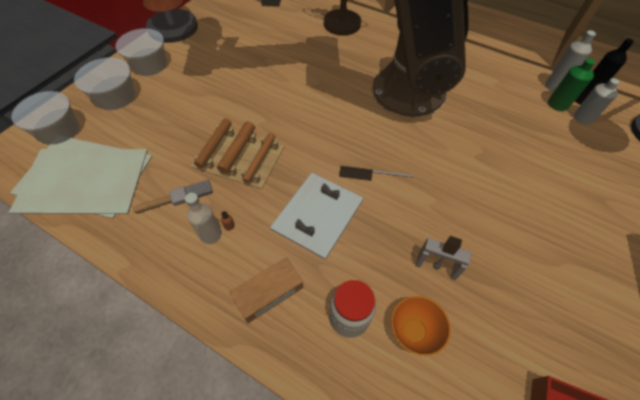

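The top view shows the rack at about (445,237), with rods at columns 423, 449 and 473. The plate is at (345,221), with vee blocks at (345,199) and (345,243). The gauge is at (231,227) and the comb at (322,285). Next I'll enlarge these to measure them.

Run:
```python
import pickle,cv2,numpy as np
im=pickle.load(open("top.pkl","rb"))["img"][:,:,::-1]
def crop(x,y,w,h,s): return cv2.resize(im[y:y+h,x:x+w],None,fx=s,fy=s,interpolation=cv2.INTER_CUBIC)
a=crop(398,195,95,85,4); b=crop(305,180,80,85,4); c=crop(200,205,65,43,6)
out=np.zeros((600,800,3),np.uint8)
out[:340,:380]=a; out[:340,400:720]=b; out[342:600,:390]=c
out=cv2.convertScaleAbs(out,alpha=1.3)
cv2.imwrite("pics/crop1.png",out)
```

```text
(no output)
```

View pics/crop1.png

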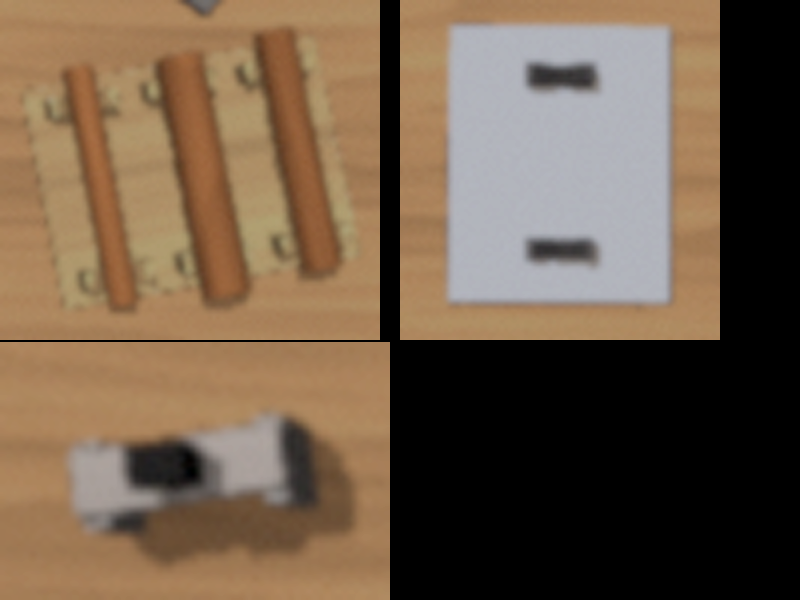

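```bash
cat > h.py <<'E'
import numpy as np,pickle,cv2
def ray(c,px,z):
    px=np.atleast_2d(np.array(px,float)); R,t,K=c["R"],c["t"],c["camera_matrix"]
    d=(np.linalg.inv(K)@np.c_[px,np.ones(len(px))].T).T@R; C=-R.T@t
    return C+d*((z-C[2])/d[:,2])[:,None]
def cr(pts,x0,y0,s,ox=0,oy=0):
    p=np.array(pts,float)-[ox,oy]; return (p+.5)/s-.5+[x0,y0]
E
python3 - <<'E'
from h import *
np.set_printoptions(precision=4,suppress=True)
c=pickle.load(open("top.pkl","rb")); print("cam",-c["R"].T@c["t"])
P=ray(c,cr([(449,25),(671,26),(671,302),(448,302)],305,180,4,400),.012); print("plate",P,P.mean(0),np.linalg.norm(P-np.roll(P,1,0),axis=1))
V=ray(c,cr([(561,76),(561,250)],305,180,4,400),.033);print("vees",V,V.mean(0))
for n,e,z in(("thick",[(183,57),(226,299)],.039),("thin",[(79,68),(122,306)],.034),("med",[(276,32),(321,272)],.036)):
    A=ray(c,cr(e,398,195,4),z);d=A[0]-A[1];print(n,A,A.mean(0),np.linalg.norm(d),np.degrees(np.arctan2(d[1],d[0])))
K=ray(c,cr([(25,92),(315,38),(355,255),(65,307)],398,195,4),.005);print("rack",K,K.mean(0),np.linalg.norm(K-np.roll(K,1,0),axis=1))
B=ray(c,cr([(73,480),(283,452)],200,205,6,0,342),.090);d=B[0]-B[1];print("gaugebeam",B,B.mean(0),np.linalg.norm(d),np.degrees(np.arctan2(d[1],d[0])))
B=ray(c,cr([(156,465)],200,205,6,0,342),.135);print("grip",B)
print(ray(c,[(322,285),(350,277),(290,301)],.005),"comb"); print(ray(c,[(274,147),(418,147)],.13),ray(c,[(229,168),(405,171)],.05))
E
```

```text
cam [0.4496 0.0122 1.4035]
plate [[ 0.6524  0.07    0.012 ]
 [ 0.654  -0.0904  0.012 ]
 [ 0.4555 -0.0919  0.012 ]
 [ 0.453   0.067   0.012 ]] [ 0.5537 -0.0113  0.012 ] [0.1994 0.1604 0.1984 0.1589]
vees [[ 0.6139 -0.0111  0.033 ]
 [ 0.4907 -0.0127  0.033 ]] [ 0.5523 -0.0119  0.033 ]
thick [[ 0.5882 -0.2886  0.039 ]
 [ 0.4196 -0.3173  0.039 ]] [ 0.5039 -0.3029  0.039 ] 0.1711079400486144 9.682325456115548
thin [[ 0.5798 -0.2163  0.034 ]
 [ 0.4134 -0.2461  0.034 ]] [ 0.4966 -0.2312  0.034 ] 0.16905414014287884 10.144102040713292
med [[ 0.6073 -0.3548  0.036 ]
 [ 0.4393 -0.3843  0.036 ]] [ 0.5233 -0.3696  0.036 ] 0.17054854736190977 9.954110773245587
rack [[ 0.5647 -0.1823  0.005 ]
 [ 0.6069 -0.3911  0.005 ]
 [ 0.4515 -0.4176  0.005 ]
 [ 0.4113 -0.211   0.005 ]] [ 0.5086 -0.3005  0.005 ] [0.156  0.2131 0.1576 0.2105]
gaugebeam [[0.5227 0.3499 0.09  ]
 [0.5368 0.2552 0.09  ]] [0.5298 0.3026 0.09  ] 0.09576263853060815 98.48513685547934
grip [[0.5273 0.3023 0.135 ]]
[[ 0.3685  0.0503  0.005 ]
 [ 0.3924 -0.0291  0.005 ]
 [ 0.322   0.1405  0.005 ]] comb
[[ 0.7383  0.1815  0.13  ]
 [ 0.7435 -0.2022  0.13  ]] [[ 0.6943  0.3179  0.05  ]
 [ 0.6927 -0.179   0.05  ]]
```

The sizes check out: plate 199×160, rod 171, beam 96. The thick rod is the middle one, at (0.504,-0.303) with yaw 9.9°. The neighbouring rods' sides are about 56 mm from its axis, so I'll part-open the jaws and hover above it.

Request:
arm_command(travel=[[0.62,0.688,-0.1],[0.62,0.688,-0.1],[0.62,0.688,-0.1],[0.62,0.688,-0.1],[0.62,0.688,-0.1],[0.62,0.688,-0.1],[0.62,0.688,-0.1],[0.62,0.688,-0.1],[0.62,0.688,-0.1],[0.62,0.688,-0.1],[0.62,0.688,-0.1]], delta_rot=[[0,0,-0.075],[0,0,-0.075],[0,0,-0.075],[0,0,-0.075],[0,0,-0.075],[0,0,-0.075],[0,0,-0.075],[0,0,-0.075],[0,0,-0.075],[0,0,-0.075],[0,0,-0.075]], grip=0.55, newtons=30)

```text
time_s: 1.48
tcp_pos: [0.5028, -0.3034, 0.164]
eef_rot: [180.0, -0.0, -170.2]
contact_force: [0.1, 0.6, 0.5]
gripper_width: 0.0482
gripper_force: 0.0
```

Run:
```python
from plant import r, viewer
import cv2,pickle
s=r.get_state();c=viewer.capture("wrist");c["s"]=s;pickle.dump(c,open("w1.pkl","wb"))
print(s["tcp_pos"],s["eef_rot"],s["joints"],s["gripper_width"],s["time_s"],c["mount"],c["camera_matrix"])
cv2.imwrite("pics/w1.png",cv2.convertScaleAbs(c["img"][:,:,::-1],alpha=1.3))
```

```text
[ 0.50282533 -0.30339351  0.16401026] [ 1.79999035e+02 -5.62996743e-03 -1.70157922e+02] [-1.20425520e+01  1.45011895e+01 -1.47576578e+01  1.37845471e-03
 -6.07467368e+01 -6.81160433e+01] 0.048171399020715364 1.475 [[-3.33480663e-04 -9.51631627e-01 -3.07241169e-01  8.28214193e-02]
 [ 9.99999178e-01 -6.97652394e-04  1.07546686e-03 -3.28598858e-05]
 [-1.23779581e-03 -3.07240558e-01  9.51631077e-01 -1.71309488e-01]
 [ 0.00000000e+00  0.00000000e+00  0.00000000e+00  1.00000000e+00]] [[309.70691629   0.         324.2903805 ]
 [  0.         309.70691629 201.36177374]
 [  0.           0.           1.        ]]
```

View pics/w1.png

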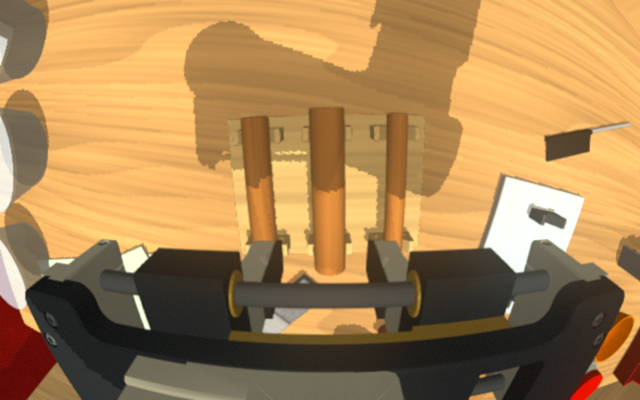

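The wrist view shows the thick rod from (327,108) to (329,273), lying between the fingers. I'll measure it against the pads.

```bash
cat >> h.py <<'E'
from scipy.spatial.transform import Rotation as Ro
def wray(c,px,z):
    K=c["camera_matrix"];s=c["s"];M=c["mount"];o=[]
    Rt=Ro.from_euler("xyz",s["eef_rot"],degrees=True).as_matrix()
    for u,v in np.atleast_2d(px):
        a=np.array([(u-K[0,2])/K[0,0],(v-K[1,2])/K[1,1]]);q=np.hypot(*a);d=np.r_[a/q*np.sin(q),np.cos(q)]
        d=Rt@M[:3,:3]@d;C=Rt@M[:3,3]+s["tcp_pos"];o.append(C+d*(z-C[2])/d[2])
    return np.array(o)
E
python3 - <<'E'
from h import *
np.set_printoptions(precision=4,suppress=True)
c=pickle.load(open("w1.pkl","rb"))
A=wray(c,[(327,109),(329.5,272)],.039);d=A[1]-A[0];print(A,A.mean(0),np.linalg.norm(d),np.degrees(np.arctan2(d[1],d[0])))
# edges at two rows, tangent approx at axis height
g=c["img"].astype(int)
for v in(125,160,225,240):
    print(v,[tuple(g[v,u]) for u in (305,308,310,312,314,340,343,345,347,350)])
E=wray(c,[(310,125),(344.5,125),(313,225),(345,225)],.039);print(E,(E[0]+E[1])/2,(E[2]+E[3])/2)
E
```

```text
[[ 0.4248 -0.314   0.039 ]
 [ 0.5953 -0.2812  0.039 ]] [ 0.5101 -0.2976  0.039 ] 0.1736430911262613 10.881640964294657
125 [(np.int64(125), np.int64(100), np.int64(60)), (np.int64(119), np.int64(94), np.int64(55)), (np.int64(86), np.int64(58), np.int64(29)), (np.int64(95), np.int64(63), np.int64(30)), (np.int64(102), np.int64(66), np.int64(32)), (np.int64(97), np.int64(63), np.int64(31)), (np.int64(84), np.int64(56), np.int64(27)), (np.int64(100), np.int64(78), np.int64(45)), (np.int64(103), np.int64(82), np.int64(50)), (np.int64(121), np.int64(97), np.int64(59))]
160 [(np.int64(146), np.int64(117), np.int64(69)), (np.int64(138), np.int64(111), np.int64(66)), (np.int64(108), np.int64(81), np.int64(45)), (np.int64(92), np.int64(62), np.int64(30)), (np.int64(99), np.int64(65), np.int64(31)), (np.int64(105), np.int64(69), np.int64(34)), (np.int64(93), np.int64(62), np.int64(31)), (np.int64(121), np.int64(95), np.int64(55)), (np.int64(137), np.int64(110), np.int64(64)), (np.int64(136), np.int64(109), np.int64(63))]
225 [(np.int64(193), np.int64(156), np.int64(92)), (np.int64(174), np.int
[... 303 characters left out ...]
64(191), np.int64(155), np.int64(92)), (np.int64(190), np.int64(154), np.int64(91))]
240 [(np.int64(190), np.int64(153), np.int64(91)), (np.int64(107), np.int64(85), np.int64(50)), (np.int64(99), np.int64(78), np.int64(48)), (np.int64(96), np.int64(73), np.int64(42)), (np.int64(105), np.int64(69), np.int64(33)), (np.int64(153), np.int64(98), np.int64(44)), (np.int64(125), np.int64(80), np.int64(39)), (np.int64(103), np.int64(74), np.int64(40)), (np.int64(100), np.int64(79), np.int64(46)), (np.int64(126), np.int64(100), np.int64(60))]
[[ 0.4426 -0.3273  0.039 ]
 [ 0.437  -0.295   0.039 ]
 [ 0.5427 -0.308   0.039 ]
 [ 0.5371 -0.2754  0.039 ]] [ 0.4398 -0.3111  0.039 ] [ 0.5399 -0.2917  0.039 ]
```

Request:
arm_command(travel=[[0.006,0.007,-0.1],[0.006,0.007,-0.18],[0.006,0.007,-0.22],[0.006,0.007,-0.25],[0.006,0.007,-0.25],[0.006,0.007,-0.25]], delta_rot=[[0,0,0.005],[0,0,0.005],[0,0,0.005],[0,0,0.005],[0,0,0.005],[0,0,0.005]])

```text
time_s: 2.28
tcp_pos: [0.5071, -0.2996, 0.0399]
eef_rot: [-180.0, 0.1, -169.6]
contact_force: [0.9, -0.4, 0.4]
gripper_width: 0.0481
gripper_force: 0.0
```

Request:
arm_command(travel=[[0,0,0],[0,0,0],[0,0,0],[0,0,0],[0,0,0],[0,0,0]], delta_rot=[[0,0,0],[0,0,0],[0,0,0],[0,0,0],[0,0,0],[0,0,0]], grip=0.2, newtons=15)

```text
time_s: 3.02
tcp_pos: [0.5068, -0.2992, 0.04]
eef_rot: [-180.0, 0.0, -169.6]
contact_force: [-2.5, 3.0, 8.8]
gripper_width: 0.0184
gripper_force: 11.9
```

```bash
cat > snap.py <<'E'
import sys
from plant import r, viewer
import cv2,pickle
n,k=sys.argv[1:3]
s=r.get_state();c=viewer.capture(n);c["s"]=s;pickle.dump(c,open(k+".pkl","wb"))
for q in("tcp_pos","eef_rot","joints","contact_force","gripper_width","gripper_force","time_s"):print(q,s[q])
cv2.imwrite(f"pics/{k}.png",cv2.convertScaleAbs(c["img"][:,:,::-1],alpha=1.3))
E
python3 snap.py wrist w2
```

```text
tcp_pos [ 0.50679043 -0.29915705  0.03997334]
eef_rot [-1.79973577e+02  3.36333403e-02 -1.69612220e+02]
joints [-1.15239019e+01  2.20775006e+01 -2.25565556e+01  1.68226782e-02
 -4.53248811e+01 -6.81001496e+01]
contact_force [-2.53720341  2.95145768  8.78821751]
gripper_width 0.018369615619075755
gripper_force 11.943790465593338
time_s 3.025
```

View pics/w2.png

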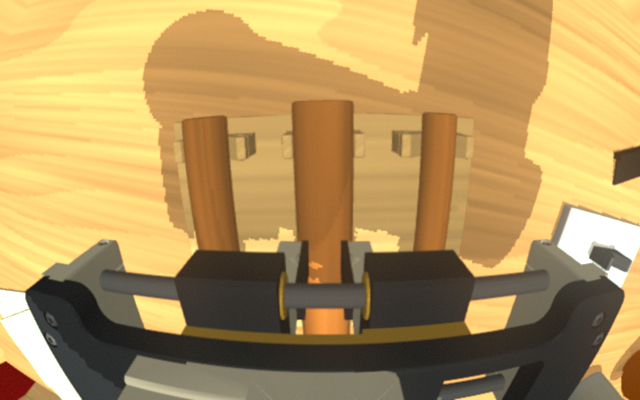

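The wrist view shows the rod still in the rack between the fingers, at columns 300–350. The reported width of 18 mm doesn't fit a 34 mm rod, so I'll look closer at the fingers.

Run:
```python
from h import *
from plant import r
print(r.tips_ahead)
im=pickle.load(open("w2.pkl","rb"))["img"][:,:,::-1]
cv2.imwrite("pics/w2c.png",cv2.convertScaleAbs(cv2.resize(im[200:350,230:420],None,fx=4,fy=4,interpolation=cv2.INTER_CUBIC),alpha=1.4))
```

```text
0.019
```

View pics/w2c.png

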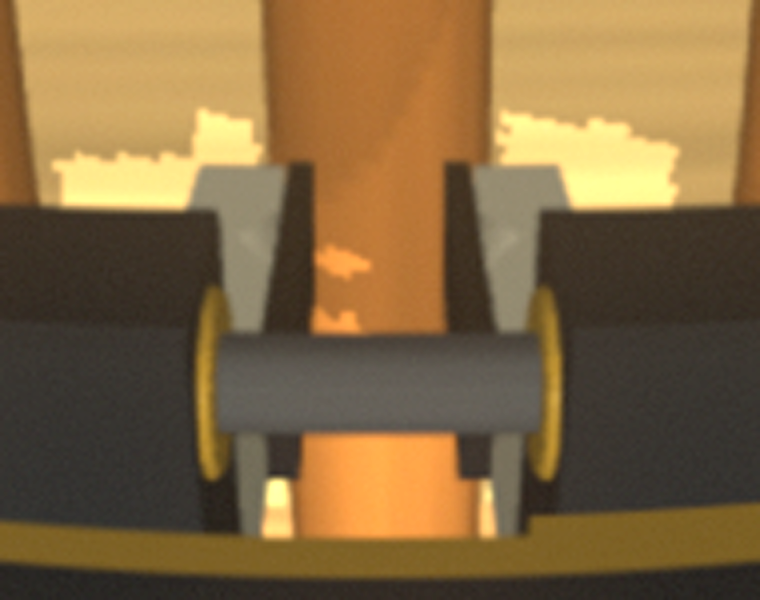

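The image puts the visible fingertips (row 241) about 16 mm behind the reported TCP. That agrees with the 18 mm chord near the rod's crest and the upward push, so the tips sit about 35 mm higher than stated. I'll reopen, go down to a height that is safe in either case, and test the grip.

Request:
arm_command(travel=[[0,0,0],[0,0,0],[0,0,0],[0,0,0],[0,0,-0.01],[0,0,-0.02],[0,0,-0.026],[0,0,-0.026]], delta_rot=[[0,0,0],[0,0,0],[0,0,0],[0,0,0],[0,0,0],[0,0,0],[0,0,0],[0,0,0]], grip=0.55)

```text
time_s: 4.08
tcp_pos: [0.5062, -0.2991, 0.0255]
eef_rot: [180.0, -0.0, -169.6]
contact_force: [0.2, 0.2, -0.8]
gripper_width: 0.0482
gripper_force: 0.0
```

Request:
arm_command(travel=[[0,0,0],[0,0,0],[0,0,0],[0,0,0],[0,0,0],[0,0,0]], delta_rot=[[0,0,0],[0,0,0],[0,0,0],[0,0,0],[0,0,0],[0,0,0]], grip=0.2, newtons=10)

```text
time_s: 4.82
tcp_pos: [0.5066, -0.2991, 0.0261]
eef_rot: [-180.0, 0.0, -169.6]
contact_force: [-0.2, 0.2, 2.9]
gripper_width: 0.0339
gripper_force: 10.0
```

Now it grips at 34 mm with the axis at the tips: tips are at TCP + 13 mm. I'll open, go 16 mm lower for a full pad grip and close firmly.

Request:
arm_command(travel=[[0,0,0],[0,0,0],[0,0,-0.01],[0,0,-0.02],[0,0,-0.032],[0,0,-0.032],[0,0,-0.032]], delta_rot=[[0,0,0],[0,0,0],[0,0,0],[0,0,0],[0,0,0],[0,0,0],[0,0,0]], grip=0.55)

```text
time_s: 5.7
tcp_pos: [0.5065, -0.2992, 0.0099]
eef_rot: [180.0, -0.0, -169.6]
contact_force: [-0.1, 0.4, 1.1]
gripper_width: 0.0483
gripper_force: 0.0
```

Request:
arm_command(travel=[[0,0,0],[0,0,0],[0,0,0],[0,0,0],[0,0,0],[0,0,0]], delta_rot=[[0,0,0],[0,0,0],[0,0,0],[0,0,0],[0,0,0],[0,0,0]], grip=0.2, newtons=25)

```text
time_s: 6.45
tcp_pos: [0.5066, -0.2991, 0.0101]
eef_rot: [-180.0, 0.0, -169.6]
contact_force: [-0.1, 1.6, 2.7]
gripper_width: 0.0332
gripper_force: 25.0
```

Request:
arm_command(travel=[[0,0,0.06],[0,0,0.14],[0,0,0.22],[0.04,0.1,0.22],[0.093,0.22,0.22],[0.093,0.34,0.22],[0.093,0.45,0.22],[0.093,0.54,0.22],[0.093,0.578,0.22],[0.093,0.578,0.22],[0.093,0.578,0.22],[0.093,0.578,0.22]], delta_rot=[[0,0,0],[0,0,0],[0,0,0],[0,0,-0.02],[0,0,-0.05],[0,0,-0.08],[0,0,-0.109],[0,0,-0.109],[0,0,-0.109],[0,0,-0.109],[0,0,-0.109],[0,0,-0.109]])

```text
time_s: 7.95
tcp_pos: [0.5529, -0.0113, 0.1198]
eef_rot: [-180.0, -0.0, -179.5]
contact_force: [-0.9, -0.9, -1.7]
gripper_width: 0.0333
gripper_force: 25.0
```

```bash
python3 snap.py wrist w3
```

```text
tcp_pos [ 0.55287814 -0.01126175  0.11979673]
eef_rot [-1.79991634e+02 -2.12892387e-02 -1.79536209e+02]
joints [ 1.91280773e+01  1.38273461e+01 -2.21779407e+01  1.37575136e-03
 -5.40175602e+01 -1.08665093e+02]
contact_force [-0.85344713 -0.882742   -1.73121614]
gripper_width 0.03328152578441491
gripper_force 24.955730438232422
time_s 7.95
```

View pics/w3.png

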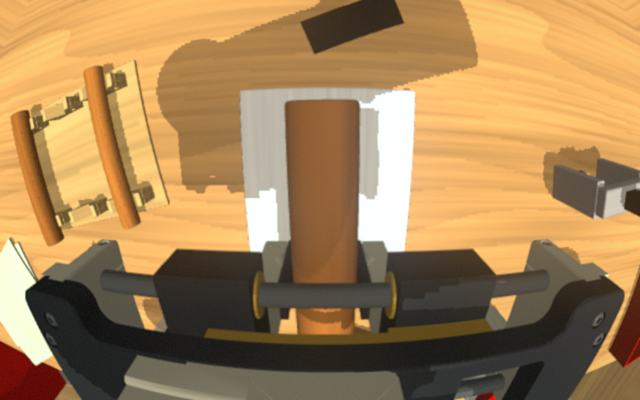

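The wrist view shows the rod held above the plate, with its near end at (323,101) and the plate's near corners at (241,91) and (414,91). I'll compute the offsets.

Run:
```python
from h import *
np.set_printoptions(precision=4,suppress=True)
c=pickle.load(open("w3.pkl","rb"));g=cv2.cvtColor(c["img"],cv2.COLOR_RGB2GRAY).astype(float)
def edges(v,lo,hi,n=2):
    d=np.abs(np.diff(cv2.GaussianBlur(g,(3,3),0)[v]));o=[]
    for a,b in((lo[0],lo[1]),(hi[0],hi[1])):
        k=a+np.argmax(d[a:b]);w=d[k-2:k+3];o.append((w*np.arange(k-2,k+3)).sum()/w.sum()+.5)
    return o
for v in(95,120,150,180,210,235):
    a=edges(v,(232,262),(395,425));P=wray(c,[(a[0],v),(a[1],v)],.012)
    b=edges(v,(275,300),(345,368)) if v>105 else None
    print(v,a,P.mean(0),np.linalg.norm(P[1]-P[0]),P[0][1],P[1][1], b and wray(c,[(b[0],v),(b[1],v)],.149).tolist())
print("near edge",wray(c,[(241,91),(414,91)],.012),"rod end",wray(c,[(323,101)],.149),wray(c,[(323,101)],.161))
for q in[(.6524,.07),(.454,-.0919)]:pass
```

```text
95 [np.float64(239.74635332252836), np.float64(414.3531855955679)] [ 0.4587 -0.0089  0.012 ] 0.15839260665217036 -0.08811301554544462 0.07027180162622526 None
120 [np.float64(240.42598684210526), np.float64(413.44353640416045)] [ 0.4818 -0.0088  0.012 ] 0.15828762342557967 -0.0879716203554789 0.07030921732125167 [[0.47702329096935847, -0.029724806159425927, 0.149], [0.47680522295863387, 0.004399754881754262, 0.149]]
150 [np.float64(241.96666666666667), np.float64(412.25189393939394)] [ 0.5099 -0.0084  0.012 ] 0.15828384625750377 -0.08754419754956347 0.07073373333636757 [[0.49100861233894205, -0.02944049502424014, 0.149], [0.4907716345735051, 0.004759025258550809, 0.149]]
180 [np.float64(243.676217765043), np.float64(410.554085155351)] [ 0.5387 -0.0081  0.012 ] 0.15862423199433223 -0.08742584588780611 0.0711934127429096 [[0.5053930389198886, -0.029182717615027633, 0.149], [0.5051450253086283, 0.005039371374492417, 0.149]]
210 [np.float64(246.3), np.float64(407.77906976744185)] [ 0.5689 -0.0079  0.012 ] 0.15798221321508524 -0.08687119764309009 0.07110696177329187 [[0.5204793131202425, -0.028802380248061678, 0.149], [0.5202262036568777, 0.005384619213580449, 0.149]]
235 [np.float64(248.60477657935286), np.float64(405.4726858877086)] [ 0.5957 -0.0076  0.012 ] 0.1581154502334747 -0.08664971576583366 0.07146238805276256 [[0.5338469973060966, -0.028552291982626755, 0.149], [0.5335943320856333, 0.005556952643004223, 0.149]]
near edge [[ 0.4558 -0.0869  0.012 ]
 [ 0.4542  0.0698  0.012 ]] rod end [[ 0.4684 -0.0122  0.149 ]] [[ 0.4685 -0.0122  0.161 ]]
```

Wrist measurements: the rod axis is at y −11.1 mm against the plate midline at −8.0 mm, and yaw is 1.17° against 0.55°. I'll correct by +3 mm and −0.6° and lower it.

Request:
arm_command(travel=[[0.001,0.006,-0.03],[0.001,0.006,-0.09],[0.001,0.006,-0.14],[0.001,0.006,-0.17],[0.001,0.006,-0.185],[0.001,0.006,-0.193],[0.001,0.006,-0.199],[0.001,0.006,-0.203],[0.001,0.006,-0.203],[0.001,0.006,-0.203]], delta_rot=[[0,0,-0.007],[0,0,-0.007],[0,0,-0.007],[0,0,-0.007],[0,0,-0.007],[0,0,-0.007],[0,0,-0.007],[0,0,-0.007],[0,0,-0.007],[0,0,-0.007]])

```text
time_s: 9.25
tcp_pos: [0.5537, -0.0071, 0.0188]
eef_rot: [180.0, 0.0, 179.9]
contact_force: [0.5, -1.1, -1.4]
gripper_width: 0.0336
gripper_force: 25.0
```

Request:
arm_command(travel=[[0,0,-0.002],[0,0,-0.003],[0,0,-0.003]], delta_rot=[[0,0,0],[0,0,0],[0,0,0]])

```text
time_s: 9.62
tcp_pos: [0.5539, -0.0076, 0.018]
eef_rot: [-180.0, 0.1, 179.9]
contact_force: [-1.6, -2.9, 8.8]
gripper_width: 0.0334
gripper_force: 25.0
```

Request:
arm_command(travel=[[0,0,0],[0,0,0],[0,0,0],[0,0,0],[0,0,0.06],[0,0,0.14],[0,0,0.22],[0,0,0.22],[0,0,0.22]], delta_rot=[[0,0,0],[0,0,0],[0,0,0],[0,0,0],[0,0,0],[0,0,0],[0,0,0],[0,0,0],[0,0,0]], grip=0.6)

```text
time_s: 10.75
tcp_pos: [0.5531, -0.0071, 0.1266]
eef_rot: [180.0, -0.0, 179.9]
contact_force: [-0.5, 0.2, 0.1]
gripper_width: 0.0525
gripper_force: 0.0
```

```bash
python3 snap.py wrist w4
python3 - <<'E'
from h import *
np.set_printoptions(precision=4,suppress=True)
c=pickle.load(open("w4.pkl","rb"));g=cv2.GaussianBlur(cv2.cvtColor(c["img"],cv2.COLOR_RGB2GRAY),(3,3),0)
for v in range(90,260,15):
    d=np.abs(np.diff(g[v].astype(int)));k=[i for i in range(220,430) if d[i]>10 and d[i]==d[max(i-3,0):i+4].max()]
    print(v,[(i+.5,int(d[i])) for i in k])
E
```

```text
tcp_pos [ 0.553084   -0.00710177  0.12655866]
eef_rot [ 1.79983675e+02 -2.00815488e-02  1.79909619e+02]
joints [ 1.95366011e+01  1.34352598e+01 -2.16783302e+01 -2.70391169e-02
 -5.48998442e+01 -1.09611435e+02]
contact_force [-0.50770743  0.2063912   0.12744758]
gripper_width 0.05247253147418577
gripper_force 0.0
time_s 10.75
90 [(380.5, 11)]
105 [(236.5, 12), (300.5, 23), (341.5, 39), (406.5, 17)]
120 [(237.5, 15), (300.5, 23), (342.5, 16), (375.5, 22), (406.5, 18)]
135 [(238.5, 15), (293.5, 24), (350.5, 26), (375.5, 20), (406.5, 17)]
150 [(238.5, 11), (301.5, 26), (342.5, 23), (374.5, 19), (375.5, 19), (405.5, 23)]
165 [(240.5, 11), (301.5, 23), (342.5, 21), (374.5, 20), (404.5, 19)]
180 [(241.5, 14), (301.5, 21), (342.5, 22), (374.5, 22), (403.5, 17)]
195 [(243.5, 14), (297.5, 21), (302.5, 24), (341.5, 36), (342.5, 36), (363.5, 16), (370.5, 17), (402.5, 14), (403.5, 14)]
210 [(244.5, 15), (297.5, 21), (302.5, 19), (341.5, 40), (402.5, 15)]
225 [(245.5, 16), (298.5, 22), (303.5, 21), (341.5, 33), (400.5, 17), (401.5, 17)]
240 [(271.5, 23), (277.5, 26), (298.5, 17), (303.5, 20), (341.5, 39), (370.5, 28), (377.5, 22)]
255 [(233.5, 37), (241.5, 21), (278.5, 45), (297.5, 39), (298.5, 39), (348.5, 46), (370.5, 45), (407.5, 21), (414.5, 35), (415.5, 35)]
```

View pics/w4.png

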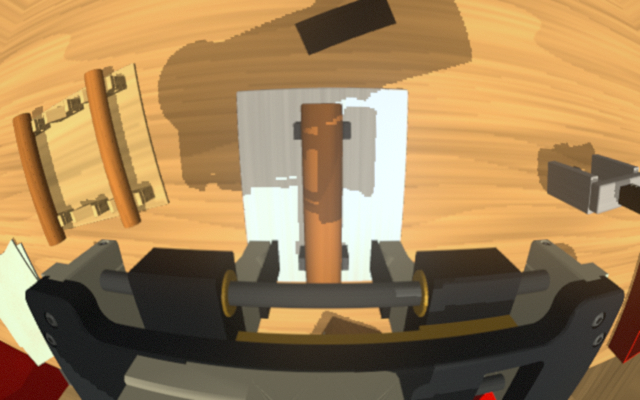

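The rod is seated. It spans columns 301–342 and the vee block 293–350, so it is centred across. The near end is at row 103 and the near block at row 131. Next I'll hover by the gauge, offset in x so the wrist camera sees it.

Request:
arm_command(travel=[[0,0.05,0.1],[0.02,0.15,0.19],[0.04,0.27,0.19],[0.06,0.39,0.19],[0.06,0.5,0.19],[0.06,0.58,0.19],[0.06,0.624,0.19],[0.06,0.624,0.19],[0.06,0.624,0.19],[0.06,0.624,0.19]], delta_rot=[[0,0,0],[0,0,0.02],[0,0,0.05],[0,0,0.09],[0,0,0.09],[0,0,0.09],[0,0,0.09],[0,0,0.09],[0,0,0.09],[0,0,0.09]])

```text
time_s: 12.05
tcp_pos: [0.5837, 0.3037, 0.2221]
eef_rot: [-180.0, -0.0, -172.0]
contact_force: [0.8, 0.8, -0.2]
gripper_width: 0.0524
gripper_force: 0.0
```

```bash
python3 snap.py wrist w5
python3 - <<'E'
import cv2
im=cv2.imread("pics/w5.png");cv2.imwrite("pics/w5c.png",cv2.resize(im[60:290,220:430],None,fx=2.6,fy=2.6,interpolation=cv2.INTER_CUBIC))
E
```

```text
tcp_pos [0.58365591 0.3037275  0.22206019]
eef_rot [-1.79998267e+02 -4.91474257e-04 -1.72046455e+02]
joints [ 4.44409497e+01  1.86927352e+01 -9.66745114e-01  1.16895395e-03
 -7.03419452e+01 -1.26487798e+02]
contact_force [ 0.83825045  0.84278605 -0.21478223]
gripper_width 0.05236589656007558
gripper_force 0.0
time_s 12.05
```

View pics/w5c.png

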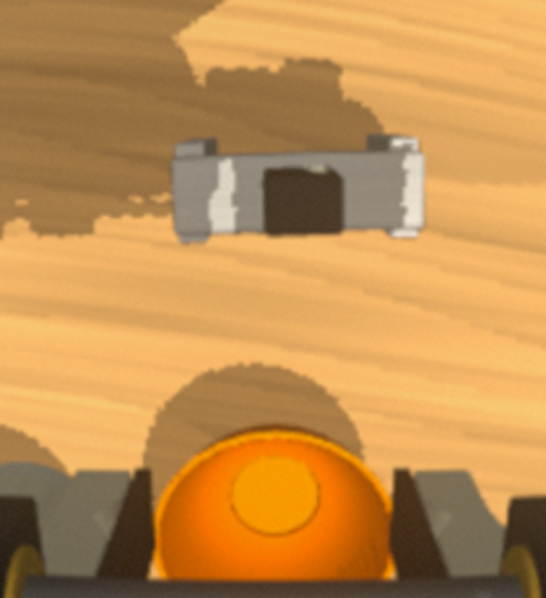

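The crop shows the gauge's black grip from (265,170) to (343,235) in crop pixels. The beam runs from 173 to 424, nearly square with the tool.

Run:
```python
from h import *
np.set_printoptions(precision=4,suppress=True)
c=pickle.load(open("w5.pkl","rb"))
f=lambda p:(np.array(p,float)+.5)/2.6-.5+[220,60]
G=wray(c,f([(265,171),(343,168),(343,234),(265,236)]),.135);print("grip",G,G.mean(0),np.linalg.norm(G-np.roll(G,1,0),axis=1))
B=wray(c,f([(173,197),(424,192)]),.09);d=B[1]-B[0];print("beam",B,B.mean(0),np.linalg.norm(d),np.degrees(np.arctan2(d[1],d[0])))
B=wray(c,f([(216,237),(390,231)]),.09);d=B[1]-B[0];print("beam far edge",B,B.mean(0),np.degrees(np.arctan2(d[1],d[0])))
B=wray(c,f([(216,155),(366,152)]),.09);d=B[1]-B[0];print("beam near edge",B,B.mean(0),np.degrees(np.arctan2(d[1],d[0])))
c=pickle.load(open("w4.pkl","rb"))
print("rod end",wray(c,[(322,103)],.05),"block",wray(c,[(322,122),(322,139)],.04))
```

```text
grip [[0.5191 0.2928 0.135 ]
 [0.5146 0.3173 0.135 ]
 [0.5358 0.3206 0.135 ]
 [0.54   0.2957 0.135 ]] [0.5274 0.3066 0.135 ] [0.0211 0.0249 0.0215 0.0252]
beam [[0.5364 0.2598 0.09  ]
 [0.5209 0.3536 0.09  ]] [0.5287 0.3067 0.09  ] 0.09513101187712954 99.35781771073827
beam far edge [[0.5496 0.2779 0.09  ]
 [0.5379 0.3431 0.09  ]] [0.5437 0.3105 0.09  ] 100.17680350980781
beam near edge [[0.5186 0.2739 0.09  ]
 [0.5095 0.3293 0.09  ]] [0.514  0.3016 0.09  ] 99.33305361445822
rod end [[ 0.4689 -0.0083  0.05  ]] block [[ 0.4846 -0.0084  0.04  ]
 [ 0.4989 -0.0085  0.04  ]]
```

Request:
arm_command(travel=[[0.012,0.026,-0.03],[0.012,0.026,-0.03]], delta_rot=[[0,0,0.016],[0,0,0.016]])

```text
time_s: 12.35
tcp_pos: [0.5891, 0.3179, 0.2048]
eef_rot: [-179.9, -0.1, -170.5]
contact_force: [0.5, -0.2, 1.2]
gripper_width: 0.0529
gripper_force: 0.0
```

Request:
arm_command(travel=[[0,0,0],[0,0,0],[0,0,0],[0,0,0],[0,0,0],[0,0,0],[0,0,0]], delta_rot=[[-0.016,0.099,0],[-0.033,0.198,0],[-0.049,0.296,0],[-0.066,0.395,0],[-0.082,0.493,0],[-0.082,0.493,0],[-0.082,0.493,0]])

```text
time_s: 13.22
tcp_pos: [0.59, 0.3178, 0.2061]
eef_rot: [-179.9, -44.9, -170.6]
contact_force: [-0.3, 0.6, 0.6]
gripper_width: 0.0528
gripper_force: 0.0
```

Run:
```python
from plant import r
from h import *
np.set_printoptions(precision=4,suppress=True)
s=r.get_state();R=Ro.from_euler("xyz",s["eef_rot"],degrees=True).as_matrix();print(s["joints"],s["tcp_pos"],"\n",R)
E=np.array([.528,.3067,.118]);t=E+.032*R[:,2];print("target",t,(t-s["tcp_pos"])/.5,"pre",(t-.07*R[:,2]-s["tcp_pos"])/.5)
g=np.array([-np.sin(np.radians(9.4)),np.cos(np.radians(9.4)),0]);print(g@R[:,1])
```

```text
[  33.8666   50.0077   45.8414  -21.1778 -126.1655 -120.7241] [0.59   0.3178 0.2061] 
 [[-0.6984 -0.164  -0.6966]
 [-0.1157  0.9865 -0.1163]
 [ 0.7063 -0.0006 -0.7079]]
target [0.5057 0.303  0.0953] [-0.1685 -0.0296 -0.2215] pre [-0.071  -0.0133 -0.1224]
0.9999995485233386
```

Request:
arm_command(travel=[[-0.035,-0.006,-0.06],[-0.071,-0.013,-0.122],[-0.095,-0.017,-0.147],[-0.12,-0.021,-0.172],[-0.145,-0.025,-0.198],[-0.168,-0.029,-0.221],[-0.168,-0.029,-0.221],[-0.168,-0.029,-0.221]], delta_rot=[[0,0,0],[0,0,0],[0,0,0],[0,0,0],[0,0,0],[0,0,0],[0,0,0],[0,0,0]])

```text
time_s: 14.22
tcp_pos: [0.5063, 0.3039, 0.0989]
eef_rot: [179.9, -44.7, -170.4]
contact_force: [0.7, -0.4, -0.2]
gripper_width: 0.0524
gripper_force: 0.0
```

```bash
python3 snap.py wrist w6; python3 -c "
import cv2
im=cv2.imread('pics/w6.png');cv2.imwrite('pics/w6c.png',cv2.resize(im[150:340,200:450],None,fx=3,fy=3,interpolation=cv2.INTER_CUBIC))"
```

```text
tcp_pos [0.50632411 0.30386979 0.09894426]
eef_rot [ 179.87042849  -44.71888802 -170.40132614]
joints [  36.41012863   45.85849394   22.70806014  -19.54211994 -107.28481682
 -115.78881457]
contact_force [ 0.72259414 -0.38598944 -0.20709464]
gripper_width 0.052404006773581334
gripper_force 0.0
time_s 14.225
```

View pics/w6c.png

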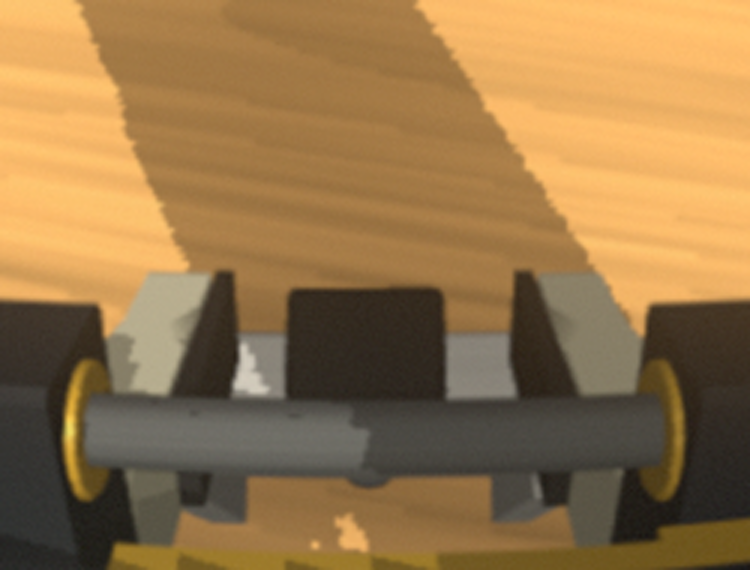

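The grip block (crop columns 288–443) sits centred between the pads (235–513), and the tips reach past its near edge. Closing now, then a small lift.

Request:
arm_command(travel=[[0,0,0],[0,0,0],[0,0,0],[0,0,0],[0,0,0],[0,0,0]], delta_rot=[[0,0,0],[0,0,0],[0,0,0],[0,0,0],[0,0,0],[0,0,0]], grip=0.1, newtons=45)

```text
time_s: 15.02
tcp_pos: [0.5055, 0.3033, 0.0962]
eef_rot: [-180.0, -45.0, -170.6]
contact_force: [0.4, -2.2, -1.9]
gripper_width: 0.0259
gripper_force: 45.0
```

Request:
arm_command(travel=[[0,0,0.01],[0,0,0.03],[0,0,0.05],[0,0,0.05],[0,0,0.05]], delta_rot=[[0,0,0],[0,0,0],[0,0,0],[0,0,0],[0,0,0]])

```text
time_s: 15.65
tcp_pos: [0.5054, 0.3034, 0.1215]
eef_rot: [180.0, -45.0, -170.5]
contact_force: [-0.0, 1.3, -4.0]
gripper_width: 0.0257
gripper_force: 45.0
```

Run:
```python
from plant import r
from h import *
np.set_printoptions(precision=4,suppress=True)
s=r.get_state();R=Ro.from_euler("xyz",s["eef_rot"],degrees=True);print(s["joints"],s["tcp_pos"],s["eef_rot"],s["contact_force"],s["moment"])
```

```text
[  36.3618   44.81     23.7034  -19.8521 -109.4482 -116.5887] [0.5054 0.3034 0.1215] [ 179.9546  -44.9676 -170.5175] [-0.0191  1.2706 -4.0386] [ 0.5146 -3.3346  0.0532]
```

The gauge is held: width 26 mm, 4 N of weight, with its legs at TCP z − 96 mm. I'll lift it, carry it over the plate and turn −8.85°.

Request:
arm_command(travel=[[0,0,0.06],[0,0,0.13],[0,-0.03,0.18],[0.01,-0.1,0.18],[0.02,-0.18,0.18],[0.03,-0.27,0.18],[0.04,-0.36,0.18],[0.05,-0.45,0.18],[0.052,-0.53,0.18],[0.052,-0.59,0.18],[0.052,-0.623,0.18],[0.052,-0.623,0.18],[0.052,-0.623,0.18],[0.052,-0.623,0.18]], delta_rot=[[0,0,0],[0,0,0],[0,0,0],[0,0,-0.02],[0,0,-0.04],[0,0,-0.06],[0,0,-0.08],[0,0,-0.098],[0,0,-0.098],[0,0,-0.098],[0,0,-0.098],[0,0,-0.098],[0,0,-0.098],[0,0,-0.098]])

```text
time_s: 17.4
tcp_pos: [0.5316, -0.0072, 0.2115]
eef_rot: [180.0, -45.0, -179.3]
contact_force: [-0.0, -0.2, -5.1]
gripper_width: 0.0256
gripper_force: 45.0
```

```bash
python3 snap.py scene s1; python3 -c "
import cv2
im=cv2.imread('pics/s1.png');cv2.imwrite('pics/s1c.png',cv2.resize(im[100:300,200:440],None,fx=3,fy=3,interpolation=cv2.INTER_CUBIC))"
```

```text
tcp_pos [ 0.5315637  -0.00717991  0.21145265]
eef_rot [ 179.95715575  -44.96930533 -179.26180496]
joints [  13.26132726   36.97130108   16.59676429   -9.67273822 -113.59590382
 -102.83476636]
contact_force [-0.01495693 -0.15142386 -5.13421462]
gripper_width 0.02564720127283297
gripper_force 44.98113512992859
time_s 17.4
```

View pics/s1c.png

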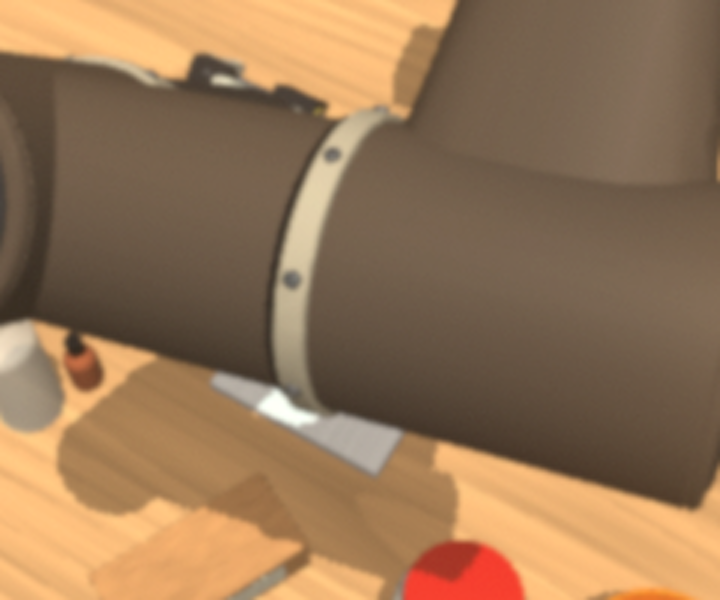

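The view is blocked by the arm, so I'll go by numbers from here. That was my eleventh viewed picture, one over the limit, so I'll view no more. Lowering slowly.

Request:
arm_command(travel=[[0,-0.002,-0.02],[0,-0.002,-0.05],[0,-0.002,-0.08],[0,-0.002,-0.11],[0,-0.002,-0.135],[0,-0.002,-0.155],[0,-0.002,-0.172],[0,-0.002,-0.184],[0,-0.002,-0.192],[0,-0.002,-0.198],[0,-0.002,-0.198],[0,-0.002,-0.198]], delta_rot=[[0,0,0],[0,0,0],[0,0,0],[0,0,0],[0,0,0],[0,0,0],[0,0,0],[0,0,0],[0,0,0],[0,0,0],[0,0,0],[0,0,0]])

```text
time_s: 18.95
tcp_pos: [0.5316, -0.0092, 0.1127]
eef_rot: [180.0, -45.0, -179.4]
contact_force: [-0.3, 0.4, -3.3]
gripper_width: 0.0256
gripper_force: 45.0
```

Request:
arm_command(travel=[[0,0.001,-0.003],[0,0.001,-0.005],[0,0.001,-0.006],[0,0.001,-0.006]], delta_rot=[[0,0,0],[0,0,0],[0,0,0],[0,0,0]])

```text
time_s: 19.45
tcp_pos: [0.5317, -0.0086, 0.1094]
eef_rot: [180.0, -45.0, -179.3]
contact_force: [1.0, -0.1, -3.0]
gripper_width: 0.0255
gripper_force: 45.0
```

Request:
arm_command(travel=[[0,0,-0.001],[0,0,-0.002],[0,0,-0.002]], delta_rot=[[0,0,0],[0,0,0],[0,0,0]])

```text
time_s: 19.82
tcp_pos: [0.5315, -0.0086, 0.1084]
eef_rot: [180.0, -45.0, -179.3]
contact_force: [1.0, -0.4, -3.9]
gripper_width: 0.0258
gripper_force: 45.0
```

Request:
arm_command(travel=[[0,0,-0.001],[0,0,-0.002],[0,0,-0.002]], delta_rot=[[0,0,0],[0,0,0],[0,0,0]])

```text
time_s: 20.2
tcp_pos: [0.5315, -0.0087, 0.1081]
eef_rot: [180.0, -45.0, -179.3]
contact_force: [0.6, -0.6, 3.7]
gripper_width: 0.0257
gripper_force: 45.0
```

Request:
arm_command(travel=[[0,0,-0.001],[0,0,-0.001],[0,0,-0.001]], delta_rot=[[0,0,0],[0,0,0],[0,0,0]])

```text
time_s: 20.58
tcp_pos: [0.5315, -0.0088, 0.108]
eef_rot: [180.0, -45.0, -179.3]
contact_force: [1.1, 0.7, 6.1]
gripper_width: 0.0261
gripper_force: 45.0
```

The legs are down at exactly the predicted height (TCP 0.108) with a 6 N push. Releasing and backing out along the tool axis.

Request:
arm_command(travel=[[0,0,0],[0,0,0],[0,0,0],[0,0,0],[0,0,0],[0.01,0,0.01],[0.04,0,0.04],[0.08,0,0.08],[0.13,0,0.13],[0.18,0,0.18],[0.22,0,0.22],[0.22,0,0.22],[0.22,0,0.22]], delta_rot=[[0,0,0],[0,0,0],[0,0,0],[0,0,0],[0,0,0],[0,0,0],[0,0,0],[0,0,0],[0,0,0],[0,0,0],[0,0,0],[0,0,0],[0,0,0]], grip=0.6)

```text
time_s: 22.2
tcp_pos: [0.6412, -0.0086, 0.2163]
eef_rot: [180.0, -45.0, -179.3]
contact_force: [-0.7, -1.1, -0.2]
gripper_width: 0.0523
gripper_force: 0.0
```

Run:
```python
from plant import r,viewer
from h import *
np.set_printoptions(precision=4,suppress=True)
s=r.get_state();c=viewer.capture("wrist");c["s"]=s;pickle.dump(c,open("w7.pkl","wb"));print(s["tcp_pos"],s["eef_rot"],s["contact_force"])
# project expected gauge/rod points into the wrist picture and sample colour along lines
K=c["camera_matrix"];M=c["mount"];Rt=Ro.from_euler("xyz",s["eef_rot"],degrees=True).as_matrix()
def proj(X):
    q=M[:3,:3].T@(Rt.T@(np.array(X)-s["tcp_pos"])-M[:3,3]);th=np.arctan2(np.hypot(q[0],q[1]),q[2]);a=q[:2]/np.hypot(q[0],q[1])*th*K[0,0];return a+K[:2,2]
a=np.radians(.6)
def P(x,y,z):return (.554+x*np.cos(a)-y*np.sin(a),-.0082+x*np.sin(a)+y*np.cos(a),.012+z)
for n,p in dict(gripTL=(-.01,-.013,.135),gripTR=(-.01,.013,.135),beamL=(.015,-.048,.09),beamR=(.015,.048,.09),legL=(.02,-.042,0),legR=(.02,.042,0),stem=(0,0,.187),rodFar=(.085,0,.034),rodNear=(-.085,0,.051)).items():print(n,proj(P(*p)))
g=c["img"]
for z,x,w in((.125,.01,.03),(.083,.015,.065),(.03,.02,.065)):
    ys=np.arange(-w,w+.001,.002);l=[]
    for y in ys:
        u,v=np.round(proj(P(x,y,z))).astype(int);l.append(int(g[v,u].mean()) if 0<=u<640 and 0<=v<400 else -1)
    print("z",z,l)
```

```text
[ 0.6412 -0.0086  0.2163] [ 179.9635  -45.0338 -179.3453] [-0.6626 -1.0915 -0.2059]
gripTL [311.5496 171.9446]
gripTR [338.7471 171.9791]
beamL [279.3977 215.2584]
beamR [370.5441 215.3335]
legL [292.6727 247.2799]
legR [356.7731 247.3175]
stem [325.4361 147.4467]
rodFar [324.8428 291.6843]
rodNear [324.813  158.3193]
z 0.125 [147, 147, 145, 146, 146, 107, 98, 98, 97, 45, 40, 38, 38, 39, 39, 37, 38, 38, 38, 39, 38, 50, 95, 98, 98, 97, 98, 98, 98, 97, 98]
z 0.083 [132, 156, 175, 186, 187, 187, 179, 146, 126, 102, 82, 81, 81, 82, 82, 81, 80, 82, 80, 80, 80, 80, 80, 76, 71, 70, 71, 71, 71, 71, 71, 71, 70, 70, 69, 70, 70, 70, 69, 70, 69, 68, 68, 69, 68, 70, 70, 69, 70, 69, 71, 69, 70, 69, 70, 72, 89, 126, 127, 127, 126, 128, 127, 149, 140, 126]
z 0.03 [165, 160, 159, 164, 163, 149, 135, 129, 117, 97, 78, 79, 80, 80, 79, 75, 137, 136, 129, 128, 127, 130, 130, 132, 97, 67, 66, 69, 69, 72, 75, 75, 75, 74, 72, 70, 69, 70, 68, 65, 59, 105, 125, 129, 128, 129, 131, 131, 128, 102, 73, 66, 69, 69, 68, 69, 78, 119, 126, 127, 126, 115, 109, 107, 108, 124]
```

The unviewed capture matches the predicted geometry to about 1 mm: grip block ±12 mm, beam ±47 mm, legs at ±35–47 mm, and the rod centred between the legs. Handing in.

```bash
python3 -c "
from plant import close_job
print(close_job())"
```

```text
the job is handed in; nothing more can be done
None
```

I laid the thick rod in the vee blocks, stood the bridge gauge astride it, released both and handed the job in at about 22 s; no verdict came back and I never read the gauge directly (the last check was image measurements, within about 1 mm), and I viewed 11 pictures, one over the limit of 10.

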